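# Slide the die carrier past its spring catch

## Robot

A 7-joint arm with a two-finger parallel gripper is mounted at the origin on the work surface. World frame = base frame: x ahead of the robot, y to its left, z up, the work surface at z = 0. Lengths are in m, angles in rad, forces in N, time in s.
With the tool pointing down it reaches from about 0.425 to 1.025 m from the base axis. Payload 3.6 kg.
Tool frame: the origin (TCP) lies at the very end of the fingers, on their centre line; the grasp point (between the pads) lies 19 mm behind it; x points along the fingers, z is the direction in which the jaws open and shut, and the axes are right-handed (so a half turn about x gives the same grasp; the last joint's range is limited). The gripper opens to 85 mm and grips with 20 to 120 N. Pads are 22 mm wide; open, the fingers measure 114 mm over their backs; the gripper's body (76 mm by 85 mm) begins 54 mm behind the grasp point. The pads swing forward as they close: fully open they stand 13 mm farther back than shut.
Start: joints at [1.155, 0.591, 0.048, 1.609, -0.033, 0.943, -0.034], TCP at [0.23, -0.688, 0.231] pointing down, gripper open.
Joint ranges: [-2.69, 2.69], [-0.47, 2.24], [-1.27, 1.36], [0.19, 2.51], [-1.53, 4.68], [0.08, 2.07], [-3.09, 3.09]. Speed limits (rad/s): [2.57, 2.57, 3.14, 3.14, 3.14, 3.14, 3.14].

## Interface

Orientations are given as a unit quaternion [w, x, y, z].
In Python, from bench import telemetry, get_image, camera_info, env, search_frame, place_of gives the robot as it stands. The module is installed in compiled form; this text tells all that it offers.
- The arm moves only by the tool servo_tool, never from a script. Its argument "targets" is a list that holds one entry, the list of rows, each a list of 7 numbers: the shift along the tool's x, y, z in cm, then the turn, a rotation vector about the tool's x, y, z in rad, then the closure in counts, from 0 (fully open) to 255 (shut). A call has 1 to 8 rows; each row shifts and turns the commanded pose from where the row before left it, along the tool's axes as they then stand; what a row does not reach is not made up. A row lasts 1/12 s, in which the tool goes at most 41.7 mm and 7.16 degrees, less where a joint would pass 70% of its speed; a pose out of reach is approached as far as the arm can. A call is refused whole if a number of a shift passes 4.17 or a number of a turn 0.125, either way. A call with a gripper value outside its range is refused whole. The fingers move at their own pace and stop on an object; the grip force is fixed at half the most. Time passes only in rows, so rows that do not move let the fingers close. It gives the time, the measured TCP pose, the force and the opening at its end, in the units of the state.
- telemetry.state(): the state, without advancing time (a new reading comes with each control period).
- get_image(name): name is "scene" or "top" or "wrist"; returns (picture, depth): 400x640x3 uint8, red, green, blue; 400x640 float32, m along the optical axis (not along the pixel's ray), 0 where there is no reading.
- camera_info(name): a dict with "intrinsics" (3x3 intrinsics, pixels), "k1" (the pictures are not rectified: a ray, as slopes to the right and down, at radius r is drawn at 1 + k1 r^2 times it, then the intrinsics apply), "world_from_camera" (4x4, takes a point from camera to world coordinates). Camera axes: x right, y up, looking along -z (the intrinsics and any distortion apply to the point x, -y, -z); pixel columns grow to the right and rows downward; lengths in m; the calibration is good to about 2 mm. A picture is of the moment at which its call begins: read the wrist's pose just before it. camera_info takes no time and is no camera call; for the wrist camera it gives the pose at the moment of the call.
- env.close_job(): hands the job in, once; it reports no verdict.
Trained networks look in the newest picture that a camera, given by its name, has taken for a name from the list of things; names that differ only in an ending like _2 or _b are one class to them, and where a whole thing is asked for, a point or a joint stands for the part that bears it (a point fixed in the world has none). Each returns a list of dicts, best first, with "score" (0 to 1); they miss things now and then, are a little off and sometimes report something else, mostly with a low value. They report only what shows in the picture. A call takes as long as a camera call. They do not tell look-alikes from the thing itself.
- search_frame(camera, label): "extent" ([left, top, right, bottom] in pixels, round what is visible of it).
- place_of(camera, label): "pixel" ([column, row] in pixels: a listed point, or the origin of a listed thing).
The state is a dict: "t": time; "joint_positions": joint angles; "joint_vel": joint speeds; "joint_efforts": joint torques, N m; "ee_pos": TCP position; "tcp_rot": TCP orientation; "force": force on the tool from outside, world axes, zero at the start; "wrist_torque": the same for the moment, N m; "gripper_width": opening from 0.0 (shut) to 1.0 (fully open).
Only numpy, scipy, OpenCV 4.12 (cv2) and the standard library are available. Lean on these libraries where they do the work, as an engineer would, in place of code of your own. Each camera call takes 0.05 s, during which the arm holds its last target. There are 200 camera calls.

## Task

On the loading slide, press the orange thumb bar down behind the black die carrier with the fingertips and keep it held down while you push the carrier by its yellow push plate over the steel spring catch and fully home against the blue end stop. Then let the bar spring back up so that the catch locks the carrier in, and draw the hand clear. Only press and push: do not grip, lift or tip the carrier, and leave the other things on the table where they are.

Things in the scene. Friction and masses are not known exactly. Their poses are not given: they have to be found in the camera images.
- slide: fixed aluminium slide on the mat, 310 x 130 mm. Origin: centre of its underside; x: the way to push the carrier (to the blue stop), z up. Two rails along x from -155 to +135 mm, tops 45 mm above the origin, 70 mm clear gap between them; guide lips 53 mm high outside (y to 62.5 mm each side) keep the carrier straight
- stop_face (a point): point on the face of the blue end stop (77 mm tall) that the carrier's front edge meets, mid-width, at rail height; at x = +135 mm of the slide
- thumb_bar (a joint): how far the bar is pressed, 0 (up) to 0.014 m (bottom). Orange, 50 mm wide, between the rails from slide x = -140 to +115 mm, running under the carrier. It moves straight down as a whole, pressed anywhere behind the carrier; springs back; 2 N starts it, 6 N holds it at the bottom. Up, its catch blocks the carrier; pressed 7 mm or more, the carrier passes
- bar_top (a point): point on the orange bar's top surface, mid-width, at x = -100 mm of the slide; 34 mm above the slide's origin (11 mm below the rail tops) when the bar is up; moves down with the bar
- catch (a point): top middle of the steel catch, a block 12 mm long (along x), 50 mm wide, fixed on the bar at x = +95 mm of the slide. Its top is 9 mm above the bar's top surface and, with the bar up, 2 mm below the rail tops
- push_face (a point): middle of the carrier's flat rear face, the face to push (yellow push plate, 90 mm wide, from rail height to 32 mm above), 12 mm above the rail tops; x: the way to push, z up. In the slide's frame it starts at x = -59 to -1 mm, the raised catch stops it at +11 mm, past +41 mm the catch can spring up and lock, and it is home (front edge on the stop) at +45 mm
- cutter: yellow and black box cutter lying beside the slide, 150 x 22 x 18 mm. Origin: centre of its underside. Not to be disturbed
- rivet_jar: small jar with steel cap beside the slide, 44 mm across, 50 mm tall. Origin: centre of its underside. Not to be disturbed
- weights: stack of two steel weights near the slide, 70 x 50 x 36 mm. Origin: centre of its underside. Not to be disturbed
- scissor_tin: tin bucket full of scissors, 132 mm across, about 150 mm tall. Origin: centre of its underside. Not to be disturbed
- cutter_b: second yellow box cutter, 150 x 22 x 18 mm. Origin: centre of its underside. Not to be disturbed
- ruler: steel ruler, 300 x 30 x 8 mm. Origin: centre of its underside. Not to be disturbed
- dye_bottle: small bottle, 44 mm across, 90 mm tall. Origin: centre of its underside. Not to be disturbed
- carrier: loose die carrier, 0.5 to 0.9 kg: black plate 90 mm long (x), 110 wide, 10 thick, on the rails, with a red and steel die on top. Origin: centre of the plate's underside, 45 mm ahead of push_face and 12 mm below it; same axes. Underneath, a keel 40 mm wide, 7.5 mm deep, from 15 to 33 mm ahead of the origin: this is what the catch blocks, then locks from behind
Not all that is in view belongs to the job. Of the things shaped like the carrier, the black one is meant.

How it is judged:
By the outcome, as a careful person would: the job done as asked, in the order asked, and still so for the second after the job is handed in, with the robot touching nothing.
It also fails if it takes over 35 s, if anything falls off the work surface, if the arm or the gripper's body presses on something with over 40 N, if the wrist force passes 120 N, or if a joint passes its speed limit or range.

## Working session

There is one attempt and no reset: what is moved stays moved. The work goes in short steps, Python scripts to look and compute and a tool call to move; the robot and the scene stay as the last step left them, time stands still between calls to the robot, and variables do not carry over. Pictures are saved under pics/ and viewed, about 8 in all and at most 12, crops included, and the job is handed in when it is done.

Besides the shell and the picture viewer there is one more tool, called after ">>>" in YAML: its name, and indented under it one key for each argument. servo_tool: Moves the arm, as the interface text tells. Its arguments: {"type":"object","properties":{"targets":{"type":"array","items":{"type":"array","items":{"type":"array","items":{"type":"number"}}}}},"required":["targets"]}

```bash
mkdir -p pics; cat > h.py <<'E'
import numpy as np, cv2
from bench import telemetry, get_image, camera_info, env, search_frame, place_of
def ray(ci,px):
    K=np.array(ci["intrinsics"]);k1=ci["k1"]
    p=cv2.undistortPoints(np.array([[px]],float),K,np.array([k1,0,0,0,0.]))[0,0]
    return np.array([p[0],-p[1],-1.])
def at_depth(ci,px,d):
    T=np.array(ci["world_from_camera"]); return T[:3,:3]@(ray(ci,px)*d)+T[:3,3]
def at_z(ci,px,z):
    T=np.array(ci["world_from_camera"]); r=T[:3,:3]@ray(ci,px); return T[:3,3]+r*(z-T[2,3])/r[2]
def cloud(ci,dep):
    K=np.array(ci["intrinsics"]);T=np.array(ci["world_from_camera"])
    v,u=np.mgrid[:400,:640]; p=cv2.undistortPoints(np.stack([u,v],-1).reshape(-1,1,2).astype(float),K,np.array([ci["k1"],0,0,0,0.]))[:,0]
    c=np.c_[p[:,0],-p[:,1],-np.ones(len(p))]*dep.reshape(-1,1)
    return (c@T[:3,:3].T+T[:3,3]).reshape(400,640,3)
def save(n,im): cv2.imwrite("pics/"+n+".png",im[...,::-1])
E
python3 - <<'E'
from h import *
for c in ["scene","top"]:
    im,d=get_image(c); ci=camera_info(c); np.savez(c,im=im,d=d); save(c+"0",im)
    print(c,np.round(ci["world_from_camera"],3).tolist())
    for l in ["slide","stop_face","bar_top","catch","push_face","carrier","cutter","rivet_jar","weights","scissor_tin","ruler","dye_bottle"]:
        for r in place_of(c,l)[:3]:
            p=r["pixel"];u,v=int(round(p[0])),int(round(p[1]))
            print(l,np.round(p),round(r["score"],2),np.round(at_depth(ci,p,d[v,u]),3) if 0<=v<400 and 0<=u<640 else "")
print(telemetry.state())
E
```

```text
scene [[0.843, -0.274, 0.464, 1.035], [0.538, 0.461, -0.706, -0.951], [-0.02, 0.844, 0.536, 0.765], [0.0, 0.0, 0.0, 1.0]]
slide [361. 226.] 0.76 [ 0.588 -0.052  0.035]
stop_face [360. 185.] 0.82 [0.496 0.117 0.041]
bar_top [362. 238.] 0.85 [ 0.613 -0.096  0.037]
push_face [361. 209.] 0.94 [ 0.567 -0.013  0.059]
push_face [181. 229.] 0.89 [ 0.196 -0.29   0.027]
push_face [360. 205.] 0.34 [ 0.565 -0.015  0.07 ]
carrier [162. 230.] 0.73 [ 0.157 -0.319  0.028]
carrier [364. 204.] 0.64 [ 0.575 -0.015  0.076]
cutter [222. 291.] 0.9 [ 0.427 -0.397  0.014]
cutter [321. 229.] 0.79 [ 0.494 -0.093  0.018]
rivet_jar [412. 250.] 0.67 [ 0.729 -0.053  0.019]
weights [413. 208.] 0.93 [0.667 0.095 0.034]
scissor_tin [361. 222.] 0.74 [ 0.58  -0.034  0.033]
scissor_tin [446. 168.] 0.64 [0.668 0.349 0.032]
ruler [293. 354.] 0.98 [ 0.654 -0.451  0.007]
ruler [318. 230.] 0.59 [ 0.489 -0.1    0.016]
dye_bottle [392. 155.] 0.51 [0.476 0.38  0.013]
dye_bottle [413. 251.] 0.35 [ 0.731 -0.054  0.017]
top [[0.043, 0.976, -0.213, 0.149], [-0.999, 0.041, -0.014, -0.036], [-0.005, 0.214, 0.977, 1.485], [0.0, 0.0, 
[... 763 characters left out ...]
0.062]
{'t': 1.3, 'joint_positions': array([ 1.15452604,  0.59123269,  0.04841393,  1.60852576, -0.03330291,
        0.94268738, -0.03368013]), 'joint_vel': array([ 0.00162915,  0.00089236,  0.00058108, -0.0013108 , -0.00100404,
       -0.00060149, -0.00102092]), 'joint_efforts': array([ 1.38966290e-03, -5.48630261e+01,  1.54660888e+00, -1.98525560e+01,
        9.30450100e-03,  1.40978122e-03,  1.42906700e-05]), 'ee_pos': array([ 0.22995761, -0.68755399,  0.23126955]), 'tcp_rot': array([ 0.57383336,  0.41314809,  0.57387389, -0.41314973]), 'force': array([0.37981221, 0.44733635, 0.41202449]), 'wrist_torque': array([ 0.01212758,  0.011311  , -0.00806472]), 'gripper_width': 0.9971929064378996}
```

```bash
python3 - <<'E'
from h import *
a=np.load("scene.npz")["im"];b=np.load("top.npz")["im"]
save("combo",np.vstack([cv2.resize(a[140:300,250:500],(750,480))]))
save("topc",cv2.resize(b[110:320,180:460],(800,600)))
E
```

```text
(no output)
```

View pics/combo.png

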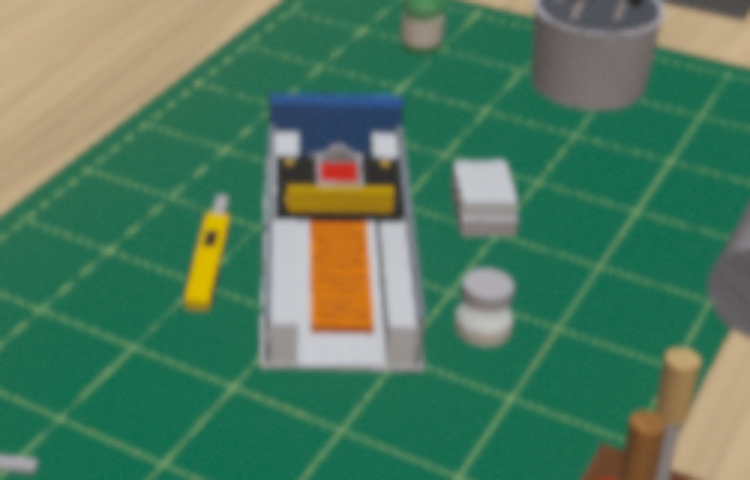

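View pics/topc.png

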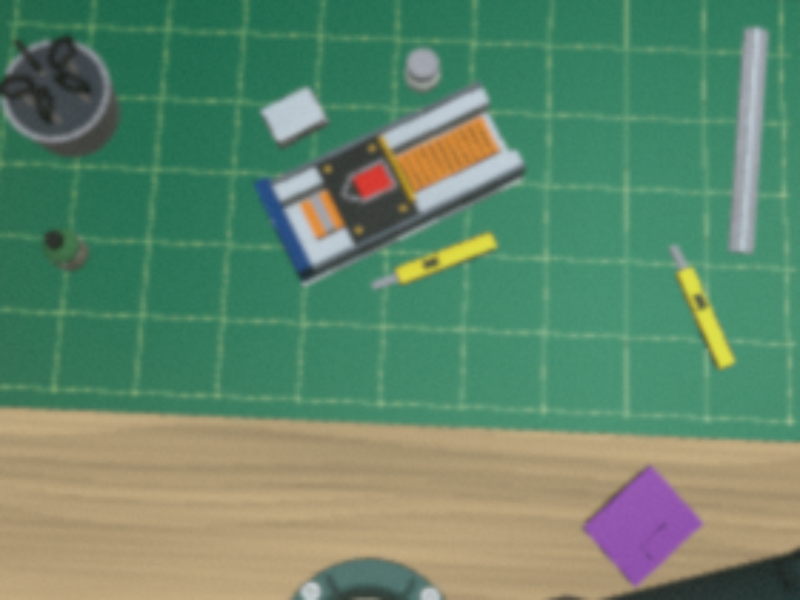

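```bash
python3 - <<'E'
from h import *
from scipy.optimize import least_squares
from scipy.spatial.transform import Rotation as R
obs=[("scene",(135,0,45),0),("scene",(-100,0,34),1),("top",(135,0,45),2),("top",(95,0,43),3)]
px={}
ci={c:camera_info(c) for c in("scene","top")}
P=[];
for c in ci:
    get_image(c)
    for l,q in [("stop_face",(.135,0,.045)),("bar_top",(-.1,0,.034)),("catch",(.095,0,.043)),("slide",(0,0,0))]:
        for r in place_of(c,l)[:1]:
            w=at_z(ci[c],r["pixel"],q[2]); P.append((q,w,c,l,r["score"])); print(c,l,r["pixel"],round(r["score"],2),np.round(w,4))
    f=[r for r in place_of(c,"push_face")[:3]]
    for r in f: print(c,"push_face",round(r["score"],2),np.round(at_z(ci[c],r["pixel"],.057),4))
    cl=cloud(ci[c],np.load(c+".npz")["d"]); 
    s=cl[(cl[...,0]>.45)&(cl[...,0]<.65)&(cl[...,1]<-.2)&(cl[...,1]>-.3)]; print(c,"mat z",np.median(s[:,2]))
def f(p):
    c,s=np.cos(p[2]),np.sin(p[2])
    return np.concatenate([np.array([p[0]+c*q[0]-s*q[1]-w[0],p[1]+s*q[0]+c*q[1]-w[1]])*(0.5 if l=="slide" else 1) for q,w,_,l,_ in P])*100
r=least_squares(f,[.57,0,2.0],loss="soft_l1",f_scale=.5);print(r.x,np.round(r.fun/100,4))
st=telemetry.state();q=st["tcp_rot"];print(R.from_quat([q[1],q[2],q[3],q[0]]).as_matrix().round(3))
np.save("slide",r.x)
# heights in the slide frame for carrier area
for c in ci:
    cl=cloud(ci[c],np.load(c+".npz")["d"]).reshape(-1,3);co,si=np.cos(r.x[2]),np.sin(r.x[2])
    d=cl[:,:2]-r.x[:2];X=d@[co,si];Y=d@[-si,co]
    for x in range(-160,160,10):
        m=(abs(Y)<.02)&(abs(X-x/1000)<.005)
        if m.sum():print(x,np.round(np.percentile(cl[m,2],[10,50,95])*1000).tolist(),end=";")
    print()
E
```

```text
scene stop_face [363.8, 181.2] 0.85 [0.4992 0.1342 0.045 ]
scene bar_top [364.1, 236.7] 0.82 [ 0.6144 -0.0846  0.034 ]
scene slide [363.3, 227.2] 0.71 [ 0.574  -0.0088  0.    ]
scene push_face 0.95 [ 0.2316 -0.3231  0.057 ]
scene push_face 0.84 [ 0.5724 -0.0157  0.057 ]
scene mat z 0.0008417300960030794
top stop_face [282.2, 186.0] 0.6 [0.513  0.1175 0.045 ]
top catch [286.2, 184.2] 0.75 [0.5207 0.1041 0.043 ]
top slide [315.6, 176.6] 0.79 [0.5647 0.0031 0.    ]
top push_face 0.57 [ 0.5681 -0.0164  0.057 ]
top push_face 0.56 [ 0.1886 -0.2822  0.057 ]
top push_face 0.53 [ 0.7023 -0.039   0.057 ]
top mat z 0.0009332714522860552
[0.56715527 0.00618016 2.04764397] [ 0.006  -0.0081 -0.0014  0.0019 -0.0034  0.0075 -0.0079  0.0086  0.0029
 -0.0135  0.0012  0.0015]
[[-0.     0.948  0.317]
 [-0.     0.317 -0.948]
 [-1.    -0.     0.   ]]
-160 [0.0, 5.0, 9.0];-150 [6.0, 19.0, 38.0];-140 [6.0, 30.0, 38.0];-130 [6.0, 33.0, 38.0];-120 [34.0, 36.0, 39.0];-110 [34.0, 36.0, 38.0];-100 [35.0, 37.0, 39.0];-90 [34.0, 36.0, 39.0];-80 [35.0, 37.0, 40.0];-70 [35.0, 36.0, 39.0];-60 [34.0, 36.0, 39.0];-50 [
[... 424 characters left out ...]
150 [6.0, 10.0, 37.0];-140 [32.0, 36.0, 40.0];-130 [31.0, 34.0, 41.0];-120 [33.0, 36.0, 40.0];-110 [33.0, 35.0, 40.0];-100 [32.0, 38.0, 43.0];-90 [32.0, 36.0, 39.0];-80 [31.0, 36.0, 41.0];-70 [31.0, 35.0, 41.0];-60 [31.0, 35.0, 39.0];-50 [32.0, 37.0, 41.0];-40 [32.0, 36.0, 40.0];-30 [31.0, 36.0, 42.0];-20 [76.0, 79.0, 82.0];-10 [54.0, 60.0, 79.0];0 [65.0, 71.0, 77.0];10 [67.0, 70.0, 78.0];20 [68.0, 72.0, 76.0];30 [67.0, 71.0, 78.0];40 [54.0, 61.0, 76.0];50 [53.0, 59.0, 79.0];60 [52.0, 56.0, 72.0];70 [32.0, 53.0, 61.0];80 [30.0, 37.0, 44.0];90 [41.0, 43.0, 48.0];100 [31.0, 36.0, 41.0];110 [4.0, 10.0, 40.0];120 [2.0, 8.0, 13.0];130 [9.0, 78.0, 82.0];140 [74.0, 78.0, 84.0];150 [0.0, 4.0, 80.0];
```

>>> servo_tool:
  targets:
    - [[0, 1.5, -1.2, 0, 0, 0, 255], [0, 3.1, -2.5, 0, 0, 0, 255], [0, 3.1, -2.5, 0, 0, 0, 255], [0, 3.1, -2.5, 0, 0, 0, 255], [0, 3.1, -2.5, 0, 0, 0, 255], [0, 3.1, -2.5, 0, 0, 0, 255], [0, 3.1, -2.5, 0, 0, 0, 255], [0, 3.1, -2.5, 0, 0, 0, 255]]

```text
t: 2.57
ee_pos: [0.3915, -0.435, 0.2316]
tcp_rot: [0.574, 0.413, 0.574, -0.413]
force: [1.0, -0.5, -0.6]
gripper_width: 0.004
```

>>> servo_tool:
  targets:
    - [[0, 3.1, -2.5, 0, 0, 0, 255], [0, 3.1, -2.5, 0, 0, 0, 255], [0, 3.1, -2.5, 0, 0, 0, 255], [0, 3.1, -2.5, 0, 0, 0, 255], [0, 3.1, -2.5, 0, 0, 0, 255], [0, 3.1, -2.5, 0, 0, 0, 255], [0, 3.1, -2.5, 0, 0, 0, 255], [0, 2.0, -1.6, 0, 0, 0, 255]]

```text
t: 3.23
ee_pos: [0.5575, -0.1754, 0.2317]
tcp_rot: [0.575, 0.413, 0.575, -0.411]
force: [0.5, 0.3, -0.1]
gripper_width: -0.002
```

```bash
python3 - <<'E'
from h import *
for c in ("scene","top"):
    z=np.load(c+".npz");im=z["im"];ci=camera_info(c)
    hsv=cv2.cvtColor(im,cv2.COLOR_RGB2HSV);m=(hsv[...,0]>5)&(hsv[...,0]<18)&(hsv[...,1]>170)&(hsv[...,2]>120)
    n,lab,st,_=cv2.connectedComponentsWithStats(m.astype(np.uint8))
    for k in np.argsort(-st[1:,4])[:2]+1:
        v,u=np.where(lab==k);w=np.array([at_z(ci,(a,b),.036)[:2] for a,b in zip(u,v)])
        (cx,cy),(a,b),an=cv2.minAreaRect((w*1000).astype(np.float32))
        _,_,vt=np.linalg.svd(w-w.mean(0));print(c,st[k],np.round([cx,cy,a,b,an],1),"pca yaw",np.degrees(np.arctan2(vt[0,1],vt[0,0]))%180)
E
```

```text
scene [354 213  19  37 636] [600.7 -64.2  42.9 150.9  29.6] pca yaw 119.1514809799094
scene [450 299   5   1   5] [ 868.3 -181.6    8.2    0.    31.5] pca yaw 31.49895715703604
top [320 153  33  23 358] [605.2 -68.3  43.  113.6  28.8] pca yaw 119.23018132843995
top [294 178   6  11  21] [528.3  70.4  39.2   6.3  28.8] pca yaw 28.26876555951344
```

>>> servo_tool:
  targets:
    - [[0, 0, 0, 0.12, 0, 0, 255], [0, 0, 0, 0.12, 0, 0, 255], [0, 0, 0, 0.12, 0, 0, 255], [0, 0, 0, 0.12, 0, 0, 255], [0, 0, 0, 0.12, 0, 0, 255], [0, 0, 0, 0.12, 0, 0, 255], [0, 0, 0, 0.12, 0, 0, 255], [0, 0, 0, 0.12, 0, 0, 255]]

```text
t: 3.9
ee_pos: [0.555, -0.1803, 0.2315]
tcp_rot: [0.316, 0.632, 0.316, -0.632]
force: [-0.0, 0.1, -0.5]
gripper_width: 0.002
```

>>> servo_tool:
  targets:
    - [[0, 0, 0, 0.12, 0, 0, 255], [0, 0, 0, 0.12, 0, 0, 255], [0, 0, 0, 0.12, 0, 0, 255], [0, 0, 0, 0.066, 0, 0, 255], [0, 0, 0, 0, 0, 0, 255]]

```text
t: 4.32
ee_pos: [0.555, -0.1801, 0.2314]
tcp_rot: [0.177, 0.685, 0.177, -0.685]
force: [-0.8, -0.2, -0.4]
gripper_width: -0.002
```

```bash
cat >> h.py <<'E'
from scipy.spatial.transform import Rotation as R
YAW=np.radians(119.1); ORG=np.array([.565,.004])
D=np.array([np.cos(YAW),np.sin(YAW)]); N=np.array([-D[1],D[0]])
def rot():
    q=telemetry.state()["tcp_rot"];return R.from_quat([q[1],q[2],q[3],q[0]]).as_matrix()
def slide_xy(w): d=np.asarray(w)[...,:2]-ORG; return np.stack([d@D,d@N],-1)
E
python3 - <<'E'
from h import *
s=telemetry.state();print(s["t"],s["ee_pos"],rot().round(3).tolist(),slide_xy(s["ee_pos"]),s["joint_positions"].round(2))
y=rot()[:2,1];print("yaw of -y",np.degrees(np.arctan2(-y[1],-y[0])))
ci=camera_info("wrist");im,d=get_image("wrist");save("w1",im);np.savez("w1",im=im,d=d)
for l in ["bar_top","push_face","catch","stop_face","carrier"]:
    for r in place_of("wrist",l)[:2]:
        z={"bar_top":.035,"catch":.044,"stop_face":.046,"push_face":.058,"carrier":.046}[l]
        w=at_z(ci,r["pixel"],z);print(l,np.round(r["pixel"]),round(r["score"],2),w.round(4),slide_xy(w).round(4))
hsv=cv2.cvtColor(im,cv2.COLOR_RGB2HSV);m=(hsv[...,0]>5)&(hsv[...,0]<18)&(hsv[...,1]>170)&(hsv[...,2]>120)
n,lab,st,_=cv2.connectedComponentsWithStats(m.astype(np.uint8))
for k in np.argsort(-st[1:,4])[:2]+1:
    v,u=np.where(lab==k);w=np.array([at_z(ci,(a,b),.036)[:2] for a,b in zip(u,v)])
    (cx,cy),(a,b),an=cv2.minAreaRect((w*1000).astype(np.float32));sl=slide_xy(w)
    print(st[k],np.round([cx,cy,a,b,an],1),np.percentile(sl,[1,50,99],axis=0).round(4).tolist())
E
```

```text
4.3167 [ 0.55502124 -0.18010609  0.23137096] [[0.0, 0.486, -0.874], [-0.0, -0.874, -0.486], [-1.0, 0.0, 0.0]] [-0.15601376  0.09825646] [-0.01  0.43  0.34  1.95 -0.19  0.8  -2.2 ]
yaw of -y 119.04596099687869
bar_top [252. 217.] 0.64 [ 0.614  -0.0907  0.035 ] [-0.1066  0.0032]
push_face [251. 286.] 0.94 [ 0.5739 -0.0117  0.058 ] [-0.018  -0.0001]
push_face [585. 235.] 0.81 [ 0.2411 -0.2798  0.058 ] [-0.0904  0.4211]
carrier [630. 228.] 0.66 [ 0.1834 -0.3161  0.046 ] [-0.0941  0.4891]
[232 194  34   2  62] [ 630.7 -116.1   41.9    1.3   29. ] [[-0.1376, -0.0199], [-0.1363, 0.001], [-0.1363, 0.0212]]
[236 234  32   2  54] [604.4 -67.7  41.3   1.4  29. ] [[-0.0825, -0.0201], [-0.0811, 0.0011], [-0.081, 0.021]]
```

View pics/w1.png

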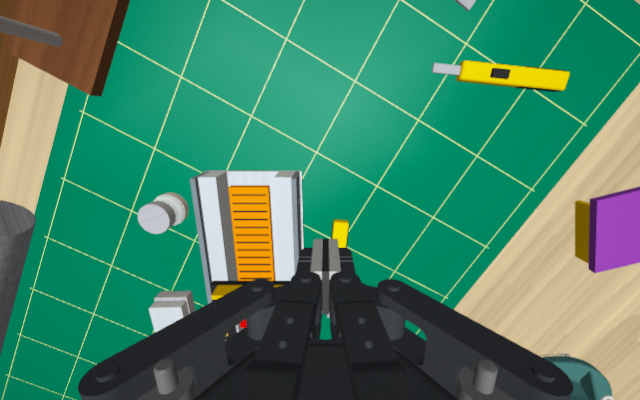

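>>> servo_tool:
  targets:
    - [[0, -2.4, -2.43, 0, 0, 0, 255], [0, -2.4, -2.43, 0, 0, 0, 255], [0, -2.4, -2.43, 0, 0, 0, 255], [0, -2.4, -2.43, 0, 0, 0, 255], [4, 0, 0, 0, 0, 0, 255], [4, 0, 0, 0, 0, 0, 255], [3, 0, 0, 0, 0, 0, 255], [0, 0, 0, 0, 0, 0, 255]]

```text
t: 5.28
ee_pos: [0.5885, -0.0481, 0.1158]
tcp_rot: [-0.177, -0.68, -0.179, 0.688]
force: [-1.0, -0.4, -0.7]
gripper_width: 0.001
```

```bash
python3 - <<'E'
from h import *
s=telemetry.state();print(s["t"],s["ee_pos"],rot().round(3).tolist(),slide_xy(s["ee_pos"]))
ims=[]
for c in("wrist","scene"):
    ci=camera_info(c);im,d=get_image(c);ims.append(im)
    for l in ["bar_top","push_face","stop_face","catch"]:
        for r in place_of(c,l)[:2]:
            z={"bar_top":.035,"catch":.044,"stop_face":.046,"push_face":.058}[l]
            w=at_z(ci,r["pixel"],z);print(c,l,np.round(r["pixel"]),round(r["score"],2),slide_xy(w).round(4))
save("s2",np.hstack([cv2.resize(ims[0],(400,250)),cv2.resize(ims[1][140:265,270:470],(400,250))]))
E
```

```text
5.2833 [ 0.58854007 -0.04809273  0.11579463] [[-0.012, 0.487, -0.873], [0.001, -0.873, -0.487], [-1.0, -0.006, 0.01]] [-0.05696555  0.00476588]
wrist bar_top [319. 150.] 0.7 [-0.1062  0.0007]
wrist catch [316. 151.] 0.59 [-0.1068 -0.0011]
scene bar_top [366. 237.] 0.67 [-0.103  -0.0039]
scene bar_top [363. 225.] 0.58 [-0.0549  0.0004]
scene push_face [364. 210.] 0.92 [-0.0217  0.0001]
scene push_face [181. 228.] 0.62 [-0.1142  0.449 ]
scene stop_face [362. 184.] 0.96 [ 0.1302 -0.0017]
```

View pics/s2.png

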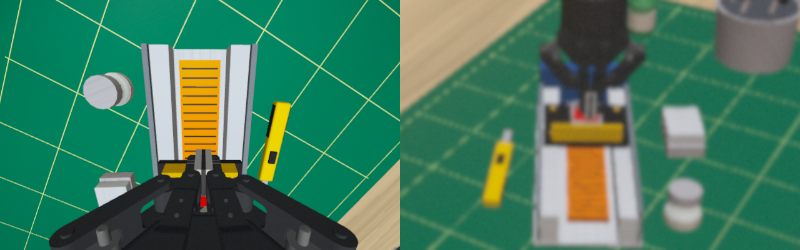

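>>> servo_tool:
  targets:
    - [[0, 0.2, -0.3, 0, 0, 0, 255], [2.5, 0, 0, 0, 0, 0, 255], [2.5, 0, 0, 0, 0, 0, 255], [1.5, 0, 0, 0, 0, 0, 255], [0, 0, 0, 0, 0, 0, 255], [0, 0, 0, 0, 0, 0, 255]]

```text
t: 6.28
ee_pos: [0.5965, -0.0495, 0.0558]
tcp_rot: [-0.177, -0.684, -0.178, 0.685]
force: [-0.1, -0.0, 0.4]
gripper_width: -0.002
```

```bash
python3 - <<'E'
from h import *
s=telemetry.state();print(s["t"],s["ee_pos"],rot().round(3).tolist(),slide_xy(s["ee_pos"]),s["force"])
im,d=get_image("scene");ci=camera_info("scene")
for r in place_of("scene","push_face")[:1]: print(slide_xy(at_z(ci,r["pixel"],.058)))
save("s3",cv2.resize(im[150:260,290:450],(800,550)))
E
```

```text
6.2833 [ 0.59648881 -0.04947674  0.05583636] [[-0.001, 0.486, -0.874], [0.0, -0.874, -0.486], [-1.0, -0.001, 0.001]] [-0.06204061 -0.00150642] [-0.12287109 -0.01460724  0.400293  ]
[-0.11433717  0.45221332]
```

View pics/s3.png

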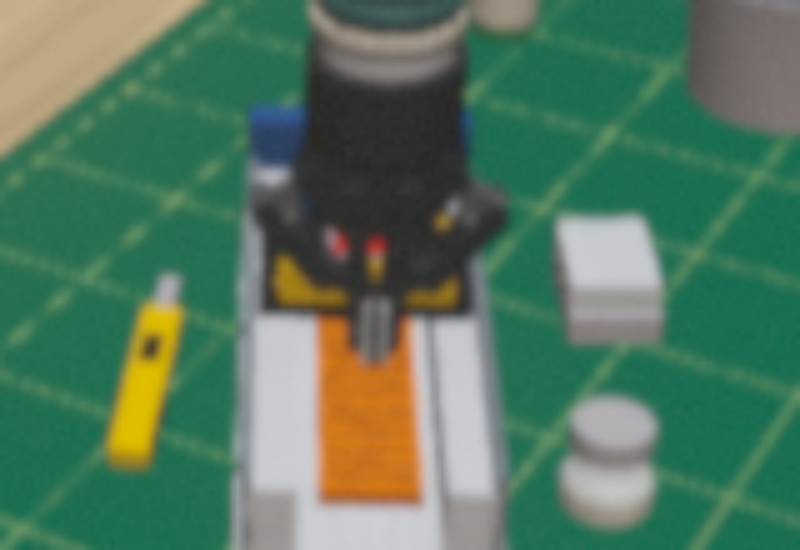

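>>> servo_tool:
  targets:
    - [[1.0, 0, 0.15, 0, 0, 0, 255], [0.8, 0, 0, 0, 0, 0, 255], [0.7, 0, 0, 0, 0, 0, 255], [0.6, 0, 0, 0, 0, 0, 255], [0, 0, 0, 0, 0, 0, 255], [0, 0, 0, 0, 0, 0, 255]]

```text
t: 6.88
ee_pos: [0.596, -0.0504, 0.0254]
tcp_rot: [0.178, 0.685, 0.177, -0.684]
force: [0.7, -0.7, 5.1]
gripper_width: 0.002
```

>>> servo_tool:
  targets:
    - [[0.2, 0, 0, 0, 0, 0, 255], [0, -0.7, 0, 0, 0, 0, 255], [0, -0.7, 0, 0, 0, 0, 255], [0, -0.5, 0, 0, 0, 0, 255], [0, -0.4, 0, 0, 0, 0, 255], [0, -0.4, 0, 0, 0, 0, 255], [0, -0.4, 0, 0, 0, 0, 255], [0, -0.4, 0, 0, 0, 0, 255]]

```text
t: 7.55
ee_pos: [0.5817, -0.0228, 0.0246]
tcp_rot: [0.179, 0.687, 0.175, -0.682]
force: [3.6, -6.3, 4.1]
gripper_width: -0.003
```

>>> servo_tool:
  targets:
    - [[0.15, -0.4, 0, 0, 0, 0, 255], [0, -0.5, 0, 0, 0, 0, 255], [0, -0.5, 0, 0, 0, 0, 255], [0, -0.5, 0, 0, 0, 0, 255], [0, -0.5, 0, 0, 0, 0, 255], [0, -0.5, 0, 0, 0, 0, 255], [0, -0.5, 0, 0, 0, 0, 255], [0, -0.2, 0, 0, 0, 0, 255]]

```text
t: 8.22
ee_pos: [0.5657, 0.0075, 0.0235]
tcp_rot: [0.179, 0.688, 0.174, -0.682]
force: [4.3, -8.7, 5.8]
gripper_width: 0.001
```

```bash
python3 - <<'E'
from h import *
s=telemetry.state();print(s["t"],s["ee_pos"],rot().round(3).tolist(),slide_xy(s["ee_pos"]),s["force"])
E
```

```text
8.2167 [0.56573384 0.00753053 0.02346105] [[0.011, 0.483, -0.876], [-0.005, -0.876, -0.483], [-1.0, 0.01, -0.007]] [ 0.00272798 -0.00235823] [ 4.2782627  -8.72760538  5.81051239]
```

>>> servo_tool:
  targets:
    - [[0, -0.4, 0.05, 0, 0, 0, 255], [0, -0.5, 0.05, 0, 0, 0, 255], [0, -0.5, 0, 0, 0, 0, 255], [0, -0.4, 0, 0, 0, 0, 255], [0, -0.3, 0, 0, 0, 0, 255], [0, -0.3, 0, 0, 0, 0, 255], [0, -0.2, 0, 0, 0, 0, 255], [0, 0, 0, 0, 0, 0, 255]]

```text
t: 8.88
ee_pos: [0.5547, 0.0265, 0.0238]
tcp_rot: [0.18, 0.689, 0.172, -0.68]
force: [7.8, -13.4, 5.8]
gripper_width: 0.002
```

```bash
python3 - <<'E'
from h import *
s=telemetry.state();print(s["t"],s["ee_pos"],slide_xy(s["ee_pos"]),s["force"])
E
```

```text
8.8833 [0.55472971 0.02650835 0.02381271] [ 0.02466197 -0.00197271] [  7.807449   -13.35040597   5.80287829]
```

>>> servo_tool:
  targets:
    - [[0.05, -0.2, 0, 0, 0, 0, 255], [0, -0.2, 0, 0, 0, 0, 255], [0, -0.2, 0, 0, 0, 0, 255], [0, 0, 0, 0, 0, 0, 255]]

```text
t: 9.22
ee_pos: [0.555, 0.0264, 0.0242]
tcp_rot: [0.182, 0.691, 0.168, -0.679]
force: [10.2, -22.9, 6.2]
gripper_width: -0.002
```

```bash
python3 - <<'E'
from h import *
s=telemetry.state();print(s["t"],s["ee_pos"],slide_xy(s["ee_pos"]),s["force"])
ims=[]
for c in("scene","top"):
    im,d=get_image(c);ims.append(im);ci=camera_info(c)
    for l in("push_face","stop_face"):
      for r in place_of(c,l)[:2]: print(c,l,slide_xy(at_z(ci,r["pixel"],.058 if l=="push_face" else .046)).round(4),round(r["score"],2))
save("s4",np.hstack([cv2.resize(ims[0][150:260,310:420],(400,400)),cv2.resize(ims[1][130:220,260:350],(400,400))]))
E
```

```text
9.2167 [0.5549675  0.02637004 0.02420305] [ 0.02442548 -0.00211322] [ 10.18319489 -22.85053879   6.19826882]
scene push_face [-0.1297  0.446 ] 0.86
scene push_face [0.0324 0.0052] 0.78
top push_face [ 0.0233 -0.0077] 0.81
top push_face [-0.0578  0.4668] 0.78
top stop_face [-0.0988 -0.1045] 0.15
```

View pics/s4.png

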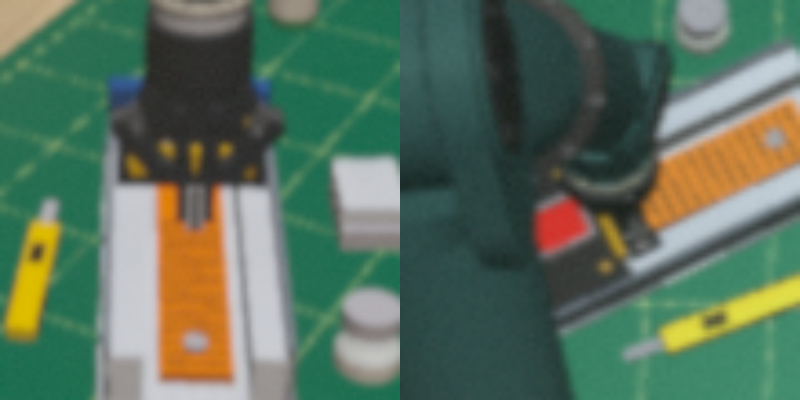

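```bash
python3 - <<'E'
from h import *
def yel(im,d,ci,c):
    hsv=cv2.cvtColor(im,cv2.COLOR_RGB2HSV);m=(hsv[...,0]>20)&(hsv[...,0]<32)&(hsv[...,1]>150)&(hsv[...,2]>60)&(d>0)
    p=cloud(ci,d);s=slide_xy(p);m&=(abs(s[...,1])<.05)&(s[...,0]>-.06)&(s[...,0]<.09)&(p[...,2]>.05)&(p[...,2]<.085)
    print(c,m.sum(),"x",np.percentile(s[m][:,0],[10,25,50,75,90]).round(4))
for c in("scene","top"):
    ci=camera_info(c);z=np.load(c+".npz");yel(z["im"],z["d"],ci,c+" before")
    im,d=get_image(c);yel(im,d,ci,c+" now")
ci=camera_info("wrist");im,d=get_image("wrist");yel(im,d,ci,"wrist")
p=cloud(ci,d);save("w5",im)
s=telemetry.state();print(s["t"],s["force"],rot().round(3).tolist())
E
```

```text
scene before 318 x [-0.0203 -0.0192 -0.0175 -0.0161 -0.0133]
scene now 45 x [0.0363 0.0379 0.0398 0.0423 0.048 ]
top before 44 x [-0.0162 -0.015  -0.0131 -0.0125 -0.0122]
top now 23 x [0.0402 0.0417 0.0439 0.045  0.0454]
wrist 601 x [0.0373 0.0378 0.0381 0.0384 0.0387]
9.6667 [ 11.00451344 -21.99017811   7.28952586] [[0.022, 0.479, -0.878], [-0.014, -0.878, -0.479], [-1.0, 0.023, -0.013]]
```

View pics/w5.png

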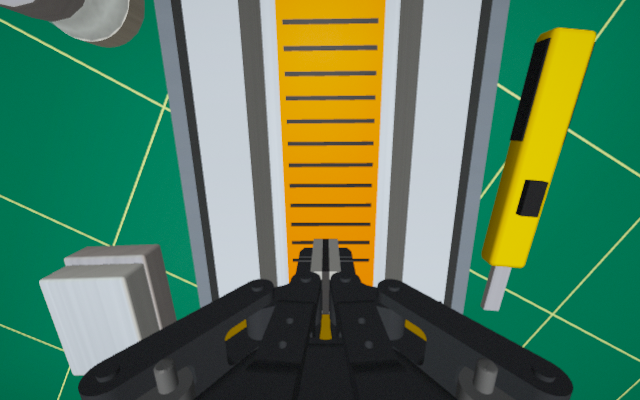

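```bash
python3 - <<'E'
from h import *
for c in("scene","top"):
    ci=camera_info(c);z=np.load(c+".npz");im,d=z["im"],z["d"]
    hsv=cv2.cvtColor(im,cv2.COLOR_RGB2HSV);p=cloud(ci,d);s=slide_xy(p)
    m=(hsv[...,0]>100)&(hsv[...,0]<125)&(hsv[...,1]>120)&(abs(s[...,1])<.06)&(s[...,0]>.08)&(s[...,0]<.18)
    for lo,hi in((.048,.06),(.06,.072),(.072,.09)):
        k=m&(p[...,2]>lo)&(p[...,2]<hi)
        if k.sum()>3: print(c,lo,k.sum(),np.percentile(s[k][:,0],[5,10,50,90,95]).round(4))
    g=(abs(s[...,1])<.018)&(s[...,0]>.07)&(s[...,0]<.12)&(p[...,2]>.040)&(p[...,2]<.05)&(hsv[...,1]<60)
    print(c,"catch",g.sum(),np.percentile(s[g][:,0],[5,50,95]).round(4) if g.sum() else "")
E
```

```text
scene 0.048 117 [0.1262 0.1269 0.1295 0.1328 0.1337]
scene 0.06 157 [0.1255 0.1258 0.1292 0.1326 0.1339]
scene 0.072 195 [0.1257 0.1268 0.131  0.1411 0.1427]
scene catch 0 
top 0.072 160 [0.1337 0.1351 0.1413 0.1475 0.1487]
top catch 25 [0.0858 0.0892 0.0936]
```

>>> servo_tool:
  targets:
    - [[0, -0.2, 0, 0, 0, 0, 255], [0, -0.2, 0, 0, 0, 0, 255], [0, 0, 0, 0, 0, 0, 255]]

```text
t: 9.92
ee_pos: [0.5551, 0.0263, 0.0248]
tcp_rot: [0.182, 0.693, 0.166, -0.678]
force: [12.2, -28.1, 8.7]
gripper_width: -0.002
```

>>> servo_tool:
  targets:
    - [[0, 0.2, 0, 0, 0, 0, 255], [0, 0.2, 0, 0, 0, 0, 255], [0, 0.2, 0, 0, 0, 0, 255], [0, 0, 0, 0, 0, 0, 255]]

```text
t: 10.25
ee_pos: [0.555, 0.0264, 0.0238]
tcp_rot: [0.181, 0.691, 0.169, -0.679]
force: [8.9, -18.9, 6.1]
gripper_width: 0.0
```

>>> servo_tool:
  targets:
    - [[0, 0.2, 0, 0, 0, 0, 255], [0, 0.2, 0, 0, 0, 0, 255], [0, 0.2, 0, 0, 0, 0, 255], [0, 0.1, 0, 0, 0, 0, 255], [0, 0, 0, 0, 0, 0, 255]]

```text
t: 10.67
ee_pos: [0.5547, 0.0266, 0.0231]
tcp_rot: [0.179, 0.688, 0.173, -0.681]
force: [4.5, -8.1, 7.8]
gripper_width: -0.002
```

>>> servo_tool:
  targets:
    - [[0, 0.2, 0, 0, 0, 0, 255], [0, 0.2, 0, 0, 0, 0, 255], [0, 0.1, 0, 0, 0, 0, 255], [0, 0.1, 0, 0, 0, 0, 255], [0, 0, 0, 0, 0, 0, 255]]

```text
t: 11.08
ee_pos: [0.5548, 0.0264, 0.023]
tcp_rot: [0.178, 0.687, 0.177, -0.682]
force: [0.5, 0.5, 13.0]
gripper_width: -0.0
```

```bash
python3 - <<'E'
from h import *
s=telemetry.state();print(s["t"],s["ee_pos"],slide_xy(s["ee_pos"]),s["force"],rot().round(3).tolist())
ci=camera_info("wrist");im,d=get_image("wrist")
hsv=cv2.cvtColor(im,cv2.COLOR_RGB2HSV);m=(hsv[...,0]>20)&(hsv[...,0]<32)&(hsv[...,1]>150)&(hsv[...,2]>60)&(d>0)
p=cloud(ci,d);s=slide_xy(p);m&=(abs(s[...,1])<.05)&(s[...,0]>-.06)&(s[...,0]<.09)&(p[...,2]>.05)&(p[...,2]<.085)
print(m.sum(),np.percentile(s[m][:,0],[10,50,90]))
E
```

```text
11.0833 [0.5547771  0.02644003 0.0230195 ] [ 0.02457923 -0.00198089] [ 0.53570749  0.45393126 13.00105986] [[0.006, 0.486, -0.874], [0.001, -0.874, -0.486], [-1.0, 0.002, -0.005]]
590 [0.03734552 0.03804849 0.03862067]
```

>>> servo_tool:
  targets:
    - [[-0.2, 0.2, 0, 0, 0, 0, 255], [-0.4, 0.1, 0, 0, 0, 0, 255], [-0.6, 0, 0, 0, 0, 0, 255], [-0.8, 0, 0, 0, 0, 0, 255], [-1.0, 0.5, 0, 0, 0, 0, 255], [-2.0, 1.0, 0, 0, 0, 0, 255], [-3.0, 1.5, 0, 0, 0, 0, 255], [-3.0, 1.5, 0, 0, 0, 0, 255]]

```text
t: 11.8
ee_pos: [0.5733, -0.0168, 0.1319]
tcp_rot: [-0.177, -0.683, -0.178, 0.686]
force: [0.6, 0.6, -0.0]
gripper_width: -0.002
```

>>> servo_tool:
  targets:
    - [[-3, 3, 0, 0, 0, 0, 255], [-2, 3.5, 0, 0, 0, 0, 255], [0, 4, 0, 0, 0, 0, 255], [0, 4, 0, 0, 0, 0, 255], [0, 4, 0, 0, 0, 0, 255], [0, 3, 0, 0, 0, 0, 255], [0, 0, 0, 0, 0, 0, 255], [0, 0, 0, 0, 0, 0, 255]]

```text
t: 12.47
ee_pos: [0.6781, -0.207, 0.1807]
tcp_rot: [-0.176, -0.684, -0.175, 0.686]
force: [0.1, 0.6, -0.5]
gripper_width: -0.003
```

```bash
python3 - <<'E'
from h import *
s=telemetry.state();print(s["t"],s["ee_pos"],s["force"])
ims=[]
for c in("scene","top","wrist"):
    ci=camera_info(c);im,d=get_image(c);ims.append(im);p=cloud(ci,d);s=slide_xy(p);hsv=cv2.cvtColor(im,cv2.COLOR_RGB2HSV)
    b=(abs(s[...,1])<.06)&(p[...,2]>.02)&(p[...,2]<.085)&(d>0)
    m=b&(hsv[...,0]>20)&(hsv[...,0]<32)&(hsv[...,1]>150)&(s[...,0]>-.06)&(s[...,0]<.09)&(p[...,2]>.05)
    o=b&(hsv[...,0]>5)&(hsv[...,0]<18)&(hsv[...,1]>170)&(abs(s[...,1])<.02)
    if m.sum(): print(c,"plate",m.sum(),np.percentile(s[m][:,0],[10,50,90]).round(4))
    if o.sum(): print(c,"bar z",o.sum(),np.median(p[o][:,2]), "x",s[o][:,0].min())
    for l in("catch","stop_face","cutter","rivet_jar","weights"):
        for r in place_of(c,l)[:1]: print(c,l,np.round(r["pixel"]),round(r["score"],2))
save("end",np.hstack([cv2.resize(ims[0][150:260,310:420],(400,400)),cv2.resize(ims[1][120:220,260:360],(400,400))]))
E
```

```text
12.4667 [ 0.67805772 -0.20702138  0.18066528] [ 0.05426206  0.60850509 -0.53903162]
scene plate 45 [0.0357 0.0389 0.0425]
scene bar z 505 0.03642263302785531 x -0.1483832866290841
scene cutter [219. 289.] 0.58
scene rivet_jar [410. 252.] 0.86
scene weights [411. 210.] 0.7
top bar z 26 0.05565219410114797 x -1.3538122052501456
top stop_face [281. 190.] 0.69
top cutter [427. 221.] 0.59
top weights [283. 157.] 0.67
wrist bar z 34 0.037131638229310704 x -0.07262242996529597
wrist stop_face [239. 276.] 0.67
wrist cutter [404. 327.] 0.69
wrist rivet_jar [236. 277.] 0.92
```

View pics/end.png

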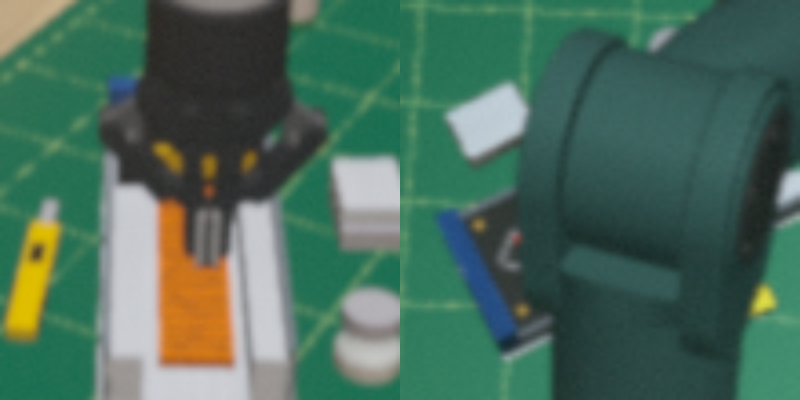

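```bash
python3 -c "
from h import *
print(env.close_job())"
```

```text
the job is handed in; nothing more can be done
None
```

The carrier is home against the blue end stop with the thumb bar back up, so the catch should be locked behind its keel. I handed the job in at about t = 13 s.

**What I did:** With the fingers shut, I pressed the orange bar about 10–12 mm down and kept it held. I pushed the carrier by its yellow plate until it stalled at about 25–30 N, let the push force fall to zero, then released the bar and drew the hand clear.

**Last checks:**
- **Carrier position:** the push face is at about +44.5 mm in the slide frame (home is +45), after correcting for a 5.6 mm origin offset that the blue stop and the catch both showed. In the top picture the front edge is on the stop.
- **Bar:** its surface measures 36.4 mm high, the same as at the start. That is only possible with the keel past the catch.
- **Hand:** wrist force is about 0 N and the fingertips are at z = 0.18 m, touching nothing.
- **Other objects:** the cutter, jar and weights beside the slide look undisturbed in the pictures. I did not re-measure any of the objects.

**Disagreements and gaps:**
- The network's push-face points after the push (+23 and +32 mm) disagreed with the depth data; I trusted depth.
- The catch itself was hidden at the end, so the lock is inferred from the bar being up.
- A grey disc showed on the bar only while it was pressed. It was gone once the bar rose, and I did not identify it.

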